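Get the flat tin out from behind the jars

TASK

Get the flat tin out of the wooden stand for cooking: first move the wide jar, the spice jar and the shaker that stand in the way over to the white tray, all three upright, then lay the tin flat in the middle of the chopping board, lengthwise from one dark-lined end towards the other. Then put the three back upright in the stand: each of the two jars where it stood before, and the shaker on the stand's floor in the middle of the spot where the tin lay. Tip nothing over, and leave the tomatoes and the pegs where they are.

Things in the scene. Friction and masses are not known exactly. Their poses are not given: they have to be found in the camera images.
- wide_jar: Wide closed glass jar, pinkish filling, pale lid: round, 66 mm across the body (lid 64 mm), 99 mm high, 0.42 kg. Stands in one of the stand's two front bays (left or right varies). Origin: centre of its underside, z up. One rigid piece.
- spice_jar: Slim closed spice jar with a red cap: round, 45 mm across, 106 mm high, 0.11 kg. Stands in the stand's other front bay. Origin: centre of its underside, z up. One rigid piece.
- shaker: Small salt shaker with a grey domed top: 44 mm across, 90 mm high, 0.10 kg; its collider is a square of 44 mm, sides along its x and y. At the start it stands on top of the flat tin, within 20 mm of the tin's middle. Origin: centre of its underside, z up. One rigid piece.
- flat_tin: Flat closed oblong tin with rounded corners: 63 mm (x; about 60 mm at the walls) by 105 mm (y, its length), 24 mm high, 0.15 kg. Lies on the stand's floor behind the two jars, its length across the stand, with the shaker on it. Origin: centre of its underside, z up.
- jar_stand: Fixed light-wood stand, 190 (x) by 165 mm (y), front (-x) to the robot. Origin: centre of underside; floor 10 mm above it. Side walls 30 mm high, front lip 26, rear lip 18, all 5 mm thick. Inlaid lines mark two front bays, centres (-0.053, +-0.038), where the jars start within 3 mm, and a rear bay where the tin starts at (+0.022, 0) within 6 mm. The shaker ends on the floor there.
- tray: White tray, fixed, 170 mm (x) by 210 mm (y), rim 20 mm high, walls 4 mm. Origin: centre of its underside, z up; its floor is 4 mm above the origin. Empty but for the pegs that lie along its far (+x) side; the nearer part is free for jars. (Over the worktop's back, beyond x = 0.577 m of the room, hangs a wall shelf 0.45 m up; at the right, y < -0.4, x > 0.54, stands a tall can rack.)
- board: Brown wooden chopping board, fixed, 140 mm (x) by 165 mm (y, its length), 14 mm thick, with a dark line across each end (the ends are +y and -y). Origin: centre of its underside, z up. The tin goes to its middle. A tomato lies in each of its two far corners.
- tomato_a: Cherry tomato, 27 mm, loose on the board's far left corner, at (+0.057, +0.057) in the board's frame. To be left alone. Origin: its underside.
- tomato_b: Cherry tomato, 27 mm, loose on the board's far right corner, at (+0.057, -0.058) in the board's frame. To be left alone. Origin: its underside.
- pegs: Strip of pink pegs, 15 x 72 mm, 12 mm high, loose in the tray along its far side, at (+0.066, 0) in the tray's frame. To be left alone. Origin: centre of its underside.
Things that resemble listed ones, but are neither listed nor needed, are in the scene too. There is more than one size of the flat_tin; the job needs the larger.

How it is judged:
By the outcome, as a careful person would: the job done as asked, in the order asked, and still so for the second after the job is handed in, with the robot touching nothing.
It also fails if it takes over 144 s, if anything falls off the work surface, if the arm or the gripper's body presses on something with over 40 N, if the wrist force passes 120 N, or if a joint passes its speed limit or range.

ROBOT

A 7-joint arm with a two-finger parallel gripper is mounted at the origin on a cart in front of the work surface, level with it; the furniture and walls round the work are solid. World frame = base frame: x ahead of the robot, y to its left, z up, the work surface at z = 0. Lengths are in m, angles in rad, forces in N, time in s.
With the tool pointing down it reaches from about 0.425 to 1.025 m from the base axis. Payload 9.4 kg.
Tool frame: the origin (TCP) lies between the finger pads; the fingertips stand 14 mm ahead of it and the grasp point (between the pads) lies 5 mm behind it; z points along the fingers, y is the line along which they close (so a half turn about z gives the same grasp; the last joint's range is limited). The gripper opens to 85 mm and grips with 20 to 120 N. Pads are 22 mm wide; open, the fingers measure 114 mm over their backs; the gripper's body (76 mm by 85 mm) begins 54 mm behind the grasp point. The pads swing forward as they close: fully open they stand 13 mm farther back than shut.
Start: joints at [-1.243, 0.599, -0.003, 1.599, 0.002, 0.943, -0.08], TCP at [0.286, 0.666, 0.245] pointing down, gripper open.
Joint ranges: [-2.57, 2.57], [-0.35, 1.97], [-1.29, 1.29], [0.11, 2.56], [-1.05, 4.19], [0.11, 1.86], [-2.63, 2.63]. Speed limits (rad/s): [2.22, 2.22, 3.01, 3.01, 3.14, 3.14, 3.14].

INTERFACE

Orientations are given as a unit quaternion [w, x, y, z].
In Python, from bench import r gives the robot as it stands. The module is installed in compiled form; this text tells all that it offers.
- The arm moves only by the tool carry_out, never from a script. Its argument "rows" is a list of rows, each a list of 7 numbers: the shift along the world's x, y, z each as a share of 0.2 m, from -1 to 1, then the turn, a rotation vector about the world's x, y, z each as a share of 90 degrees, from -1 to 1, then the finger opening in mm, from 0 to 85.4. In form: [[dx, dy, dz, rx, ry, rz, hand], ...]. A call has 1 to 8 rows; each row is the pose to reach, as a shift and turn from the pose commanded when the call began; what a row does not reach only later rows make up. A row lasts 1/12 s, in which the tool goes at most 41.7 mm and 7.16 degrees, less where a joint would pass 70% of its speed; a pose out of reach is approached as far as the arm can. A call with a number of a shift or a turn outside -1 to 1 is refused whole. A call with a gripper value outside its range is refused whole. The fingers move at their own pace and stop on an object; "squeeze" is the grip in N (left out, the last holds). Time passes only in rows, so rows that repeat a pose let the fingers close. It gives the time, the measured TCP pose, the force, the opening and the grip force at its end, in the units of the state.
- r.sense(): the state, without advancing time (a new reading comes with each control period).
- r.read_camera(name): name is "scene" or "top"; returns the picture (420x560x3 uint8, red, green, blue); there is no depth.
- r.camera_info(name): a dict with "fx", "fy", "cx", "cy" (pixels), "rvec" (rotation vector, rad) and "tvec" (3), from world to camera coordinates, as OpenCV has them. Camera axes: x right, y down, z forward; pixel columns grow to the right and rows downward; lengths in m; the calibration is good to about 2 mm. A picture is of the moment at which its call begins. camera_info takes no time and is no camera call.
- r.close_job(): hands the job in; it is judged then, once.
Trained networks look in the newest picture that a camera, given by its name, has taken for a name from the list of things; names that differ only in an ending like _2 or _b are one class to them, and where a whole thing is asked for, a point or a joint stands for the part that bears it (a point fixed in the world has none). Each returns a list of dicts, best first, with "score" (0 to 1); they miss things now and then, are a little off and sometimes report something else, mostly with a low value. They report only what shows in the picture. A call takes as long as a camera call. They do not tell look-alikes from the thing itself.
- r.look_for(camera, thing): "xy" ([column, row] in pixels, amid what is visible of it).
- r.masks_of(camera, thing): "pixels" (420x560 bool, what is visible of it) and "xy" ([column, row] in pixels, amid what is visible of it).
- r.tip_of(camera, thing): "xy" ([column, row] in pixels: a listed point, or the origin of a listed thing).
The state is a dict: "t": time; "joint_pos": joint angles; "joint_vel": joint speeds; "joint_torque": joint torques, N m; "ee_pos": TCP position; "ee_rot": TCP orientation; "ft_force": force on the tool from outside, world axes, zero at the start; "moment": the same for the moment, N m; "opening": finger opening in m; "gripper_force": force on a finger pad.
Only numpy, scipy, OpenCV 4.12 (cv2) and the standard library are available. Lean on these libraries where they do the work, as an engineer would, in place of code of your own. Each camera call takes 0.05 s, during which the arm holds its last target. There are 200 camera calls.

## Working session

There is one attempt and no reset: what is moved stays moved. The work goes in short steps, Python scripts to look and compute and a tool call to move; the robot and the scene stay as the last step left them, time stands still between calls to the robot, and variables do not carry over. Pictures are saved under pics/ and viewed, at most 14 in all, crops included, and the job is handed in when it is done.

Besides the shell and the picture viewer there is one more tool, called after ">>>" by a JSON object that holds its "fn" and its "kwargs". carry_out: Moves the arm, as the interface text tells. Its arguments: {"type":"object","properties":{"rows":{"type":"array"},"squeeze":{"type":"number"}},"required":["rows"]}

```bash
mkdir -p pics; ls
python3 - <<'E'
from bench import r
import cv2,numpy as np
for c in ("scene","top"):
    im=r.read_camera(c); cv2.imwrite(f"pics/{c}0.png",im[:,:,::-1])
    i=r.camera_info(c); print(c,i)
    R=cv2.Rodrigues(np.array(i["rvec"],float))[0]; print("pos",-R.T@np.array(i["tvec"]))
    for t in ("wide_jar","spice_jar","shaker","flat_tin","jar_stand","tray","board","tomato_a","pegs"):
        print(t,[(np.round(d["xy"],1).tolist(),round(d["score"],2)) for d in r.tip_of(c,t)][:4])
s=r.sense();print(s)
E
```

```text
pics
scene {'fx': 453.9267979566476, 'fy': 453.9267979566476, 'cx': 274.50978426153983, 'cy': 202.32439099689464, 'rvec': array([ 2.0498758 , -0.6515843 ,  0.32664853]), 'tvec': array([-0.36432315,  0.21510827,  0.96008731])}
pos [-0.08075272 -0.79063353  0.68494393]
wide_jar [([212.1, 202.4], 0.94)]
spice_jar [([201.3, 186.1], 0.56)]
shaker [([230.1, 177.1], 0.78), ([303.4, 228.1], 0.38)]
flat_tin [([232.7, 186.5], 0.69), ([196.4, 171.7], 0.38)]
jar_stand [([227.3, 187.2], 0.64), ([200.9, 189.3], 0.54)]
tray [([349.6, 287.4], 0.81)]
board [([275.5, 230.6], 0.92), ([203.5, 186.0], 0.19)]
tomato_a [([284.5, 209.8], 0.49), ([304.9, 229.0], 0.4)]
pegs [([371.5, 271.4], 0.72)]
top {'fx': 517.5284660022852, 'fy': 517.5284660022852, 'cx': 275.82369025550776, 'cy': 210.64243856492615, 'rvec': array([ 2.14346159, -2.14760303,  0.15828694]), 'tvec': array([0.02954826, 0.47812628, 1.36580147])}
pos [0.27345107 0.02968701 1.42099778]
wide_jar [([204.9, 244.4], 0.89), ([282.8, 220.4], 0.39)]
spice_jar [([176.8, 243.6], 0.54)]
shaker [([189.7, 210.7], 0.54), ([206.0, 244.5], 0.53)]
flat_tin [([19
[... 288 characters left out ...]
joint_pos': array([-1.2426655 ,  0.59930719, -0.00251491,  1.59941026,  0.00180483,
        0.94293195, -0.079842  ]), 'joint_vel': array([-0.00101345, -0.0004364 ,  0.00100988, -0.00112112, -0.00093477,
        0.00106949,  0.00092296]), 'joint_torque': array([-3.24354551e-05, -7.76225424e+01,  1.56424955e+00, -2.58393002e+01,
        1.25370815e-02,  2.05616139e-03,  5.39820455e-07]), 'ee_pos': array([0.28554395, 0.66638208, 0.24526565]), 'ee_rot': array([ 1.74965377e-05,  2.01038519e-01,  9.79583336e-01, -2.96345759e-05]), 'ft_force': array([0.24852487, 0.18498554, 0.64836731]), 'moment': array([-0.04651699, -0.00279161, -0.06349986]), 'gripper_force': 0.0, 'opening': 0.08541248953834885}
```

View images.

Run:
```python
import cv2
a=cv2.imread("pics/top0.png"); cv2.imwrite("pics/topc.png",cv2.resize(a[150:300,100:460],None,fx=2.2,fy=2.2,interpolation=cv2.INTER_CUBIC))
b=cv2.imread("pics/scene0.png"); cv2.imwrite("pics/scenec.png",cv2.resize(b[120:340,140:440],None,fx=2.6,fy=2.6,interpolation=cv2.INTER_CUBIC))
```

```text
(no output)
```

View pics/topc.png

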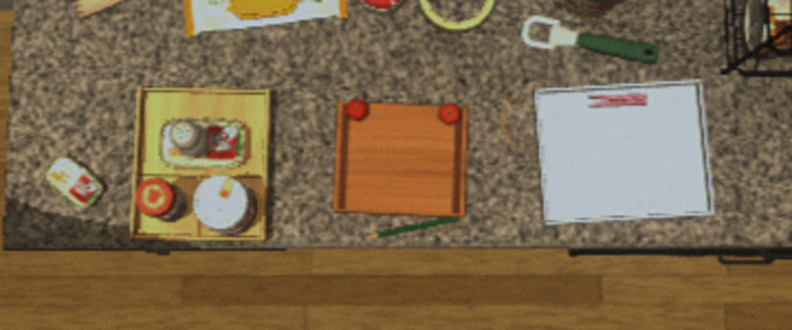

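View pics/scenec.png

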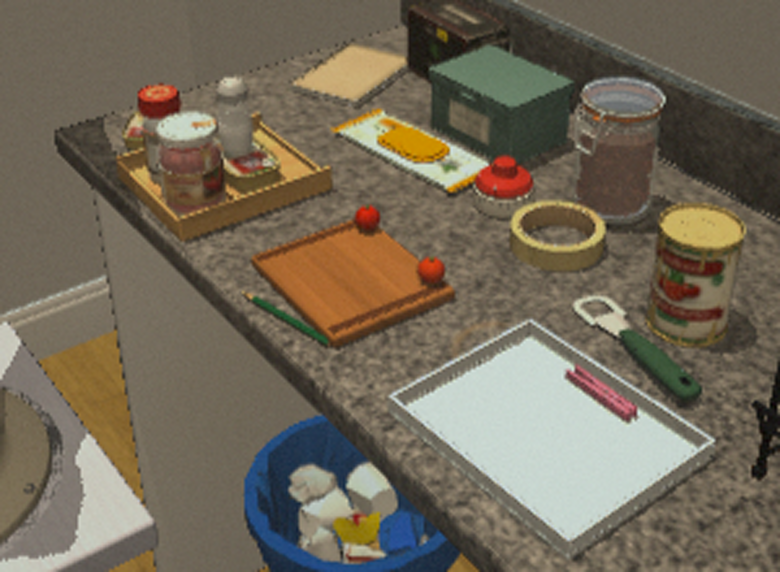

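View pics/scene0.png

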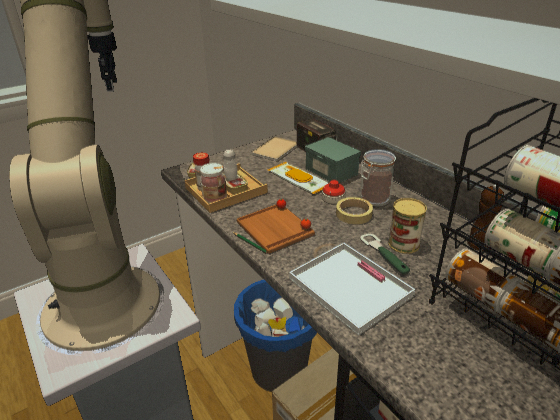

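The top crop shows the stand at the left. The spice jar is at full-image px (171,240) and the wide jar at (201,242). The tin carrying the shaker is at (193,215), the board at (282,222) and the tray at (382,217). There are two tin candidates: (193,215) lies in the stand under the shaker, and (134,232) is a smaller loose one on the counter. The one in the stand fits. I'll enlarge to confirm this and to measure.

Run:
```python
import cv2,numpy as np
a=cv2.imread("pics/top0.png")[184:264,118:230]; b=cv2.imread("pics/scene0.png")[145:215,178:276]
A=cv2.resize(a,None,fx=5,fy=5,interpolation=cv2.INTER_CUBIC);  # 560x400
cv2.imwrite("pics/z1.png",cv2.resize(a,None,fx=7,fy=7,interpolation=cv2.INTER_CUBIC))
cv2.imwrite("pics/z2.png",cv2.resize(b,None,fx=8,fy=8,interpolation=cv2.INTER_CUBIC))
```

```text
(no output)
```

View pics/z1.png

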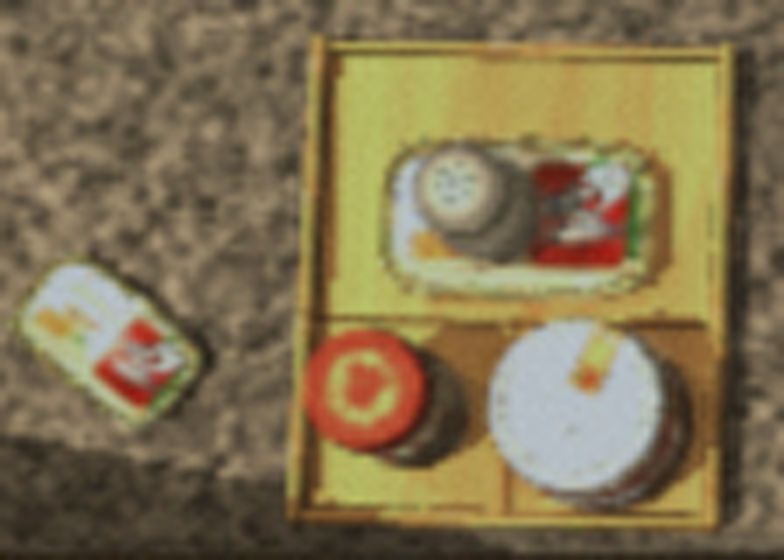

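View pics/z2.png

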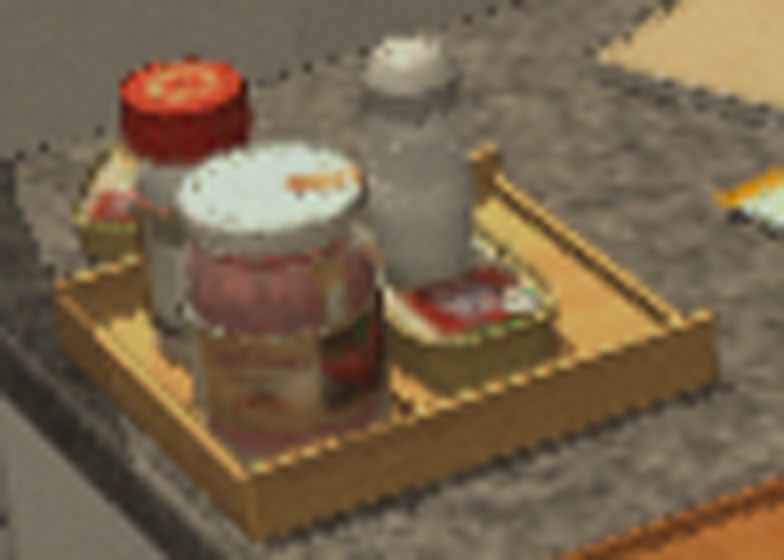

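The enlarged crop confirms that the tin in the stand (z1 centre 518,220, about 100 mm long) is the larger one. The loose tin at (108,340) is clearly shorter. Next I'll fit the poses.

```bash
cat > h.py <<'E'
import numpy as np,cv2
from bench import r
from scipy.optimize import least_squares
I={c:r.camera_info(c) for c in("scene","top")}
def K(c): i=I[c]; return np.array([[i["fx"],0,i["cx"]],[0,i["fy"],i["cy"]],[0,0,1]])
def proj(c,P): return cv2.projectPoints(np.array(P,float).reshape(-1,1,3),np.array(I[c]["rvec"],float),np.array(I[c]["tvec"],float),K(c),None)[0][:,0]
def back(c,uv,z):
    R=cv2.Rodrigues(np.array(I[c]["rvec"],float))[0]; t=np.array(I[c]["tvec"],float)
    o=-R.T@t; d=R.T@np.linalg.solve(K(c),np.array([uv[0],uv[1],1.])); return o+d*(z-o[2])/d[2]
def tri(ut,us): # least squares 3d point
    f=lambda p: np.r_[proj("top",p)[0]-ut,proj("scene",p)[0]-us]
    s=least_squares(f,[.5,0,.05]); return s.x,s.fun
def pose(obs,x0=(.5,0,0)): # obs: (cam, local xyz, uv)
    def f(q):
        c,s=np.cos(q[2]),np.sin(q[2]); out=[]
        for cam,l,uv in obs: out+=list(proj(cam,[q[0]+c*l[0]-s*l[1],q[1]+s*l[0]+c*l[1],l[2]])[0]-uv)
        return out
    s=least_squares(f,x0,loss="soft_l1"); return s.x,np.round(f(s.x),1).reshape(-1,2).tolist()
E
python3 - <<'E'
from h import *
np.set_printoptions(precision=4,suppress=True)
t1=lambda x,y:np.array([x,y])/7+[118,184]-.43
s1=lambda x,y:np.array([x,y])/8+[178,145]-.44
t0=lambda x,y:np.array([x,y])/2.2+[100,150]-.27
s0=lambda x,y:np.array([x,y])/2.6+[140,120]-.31
X,Y=.095,.0825
st=[("top",(X,Y,.03),t1(315,38)),("top",(X,-Y,.03),t1(735,45)),("top",(-X,-Y,.03),t1(718,527)),("top",(-X,Y,.03),t1(288,520)),
("scene",(-X,-Y,.03),s1(252,478)),("scene",(-X,-Y,0),s1(257,540)),("scene",(X,-Y,.03),s1(714,315)),("scene",(X,-Y,0),s1(714,382)),("scene",(X,Y,.03),s1(485,148)),("scene",(-X,Y,.03),s1(58,288))]
for c in("top","scene"): print(c,pose([o for o in st if o[0]==c])[0])
p=pose(st);print("stand",p)
X,Y,z=.07,.0825,.014
bd=[("top",(X,Y,z),t0(338,103)),("top",(X,-Y,z),t0(467,105)),("top",(-X,-Y,z),t0(465,216)),("top",(-X,Y,z),t0(333,210)),
("scene",(-X,Y,z),s0(252,262)),("scene",(X,-Y,z),s0(453,290)),("scene",(-X,-Y,z),s0(330,335))]
print("board",pose(bd))
X,Y,z=.085,.105,.02
tr=[("top",(X,Y,z),t0(535,87)),("top",(X,-Y,z),t0(700,80)),("top",(-X,-Y,z),t0(714,213)),("top",(-X,Y,z),t0(545,223)),
("scene",(-X,Y,z),s0(390,397)),("scene",(X,Y,z),s0(532,320)),("scene",(X,-Y,z),s0(713,440)),("scene",(-X,-Y,z),s0(570,553))]
print("tray",pose(tr))
x,y,a=p[0]; R=np.array([[np.cos(a),-np.sin(a)],[np.sin(a),np.cos(a)]])
def rep(n,ut,us,z):
    q,f=tri(ut,us); b=back("top",ut,z);c=back("scene",us,z); print(n,"tri",q,"res",f,"top@z",b[:2],"scene@z",c[:2],"in stand",R.T@(b[:2]-[x,y]))
rep("wide",t1(576,405),s1(272,188),.109)
rep("spice",t1(366,390),s1(185,83),.116)
rep("shaker",t1(456,186),s1(411,44),.124)
b=back("top",t1(518,221),.034);print("tin",b,R.T@(b[:2]-[x,y]))
print("small tin",back("top",t1(110,340),.02))
for n,e in(("bays",(-.053,.038)),("",(-.053,-.038)),("rear",(.022,0))): print(n,R@e+[x,y])
E
```

```text
top [ 0.444   0.2583 -0.0214]
scene [ 0.4412  0.2551 -0.0056]
stand (array([ 0.4434,  0.2578, -0.0172]), [[-0.2, -0.2], [0.2, -0.3], [0.4, 0.6], [0.3, 0.7], [-0.7, -0.8], [-0.2, 0.7], [0.5, -0.9], [0.8, -0.4], [0.9, -1.0], [-1.3, -1.2]])
board (array([ 0.4502,  0.0121, -0.045 ]), [[-0.3, -1.1], [0.8, 0.5], [0.0, 0.8], [-0.6, 0.9], [-1.2, -3.4], [1.3, -1.1], [1.0, 0.7]])
tray (array([ 0.4584, -0.2662,  0.0519]), [[0.3, 0.6], [1.3, -0.2], [0.8, 0.9], [0.3, 0.5], [-0.6, -1.5], [-0.2, -1.4], [1.8, -0.4], [-0.2, -4.8]])
wide tri [0.3889 0.2222 0.106 ] res [ 0.0064 -0.0142 -0.0166  0.0022] top@z [0.3886 0.2218] scene@z [0.3865 0.217 ] in stand [-0.0542 -0.0369]
spice tri [0.3939 0.2968 0.115 ] res [ 0.0517 -0.1182 -0.1437  0.0183] top@z [0.3935 0.2967] scene@z [0.3935 0.2948] in stand [-0.0505  0.0381]
shaker tri [0.468  0.2648 0.1208] res [ 0.1337 -0.2753 -0.3416  0.0506] top@z [0.4668 0.2646] scene@z [0.4658 0.2585] in stand [0.0233 0.0072]
tin [0.4665 0.2566 0.034 ] [ 0.0231 -0.0008]
small tin [0.4221 0.4164 0.02  ]
bays [0.391  0.2967]
 [0.3897 0.2207]
rear [0.4654 0.2574]
```

Every fit agrees with the text: heights of 106, 115 and 121 mm against 109, 116 and 124, and bays within 2–3 mm. I'll grip everything along the stand's x, taking the shaker first.

>>> {"fn": "carry_out", "kwargs": {"rows": [[0.45,-1,0.25,0,0,-0.4,70],[0.45,-1,0.25,0,0,-0.4,70],[0.45,-1,0.25,0,0,-0.4,70],[0.45,-1,0.25,0,0,-0.4,70],[0.45,-1,0.25,0,0,-0.4,70],[0.45,-1,0.25,0,0,-0.4,70],[0.45,-1,0.25,0,0,-0.4,70]], "squeeze": 30}}

```text
t: 1.58
ee_pos: [0.3786, 0.4622, 0.297]
ee_rot: [0.001, 0.497, 0.868, 0.001]
ft_force: [-0.2, 0.1, -0.5]
opening: 0.0702
gripper_force: 0.0
```

>>> {"fn": "carry_out", "kwargs": {"rows": [[0.455,-1,0,0,0,-0.353,70],[0.455,-1,0,0,0,-0.353,70],[0.455,-1,0,0,0,-0.353,70],[0.455,-1,0,0,0,-0.353,70],[0.455,-1,0,0,0,-0.353,70],[0.455,-1,0,0,0,-0.353,70],[0.455,-1,0,0,0,-0.353,70],[0.455,-1,0,0,0,-0.353,70]]}}

```text
t: 2.25
ee_pos: [0.4666, 0.2671, 0.2953]
ee_rot: [-0.0, 0.713, 0.702, 0.0]
ft_force: [0.4, 0.4, -0.0]
opening: 0.07
gripper_force: 0.0
```

>>> {"fn": "carry_out", "kwargs": {"rows": [[0,-0.013,-0.2,0,0,0,70],[0,-0.013,-0.4,0,0,0,70],[0,-0.013,-0.6,0,0,0,70],[0,-0.013,-0.75,0,0,0,70],[0,-0.013,-0.9,0,0,0,70],[0,-0.013,-1,0,0,0,70],[0,-0.013,-1,0,0,0,70]]}}

```text
t: 2.83
ee_pos: [0.464, 0.2654, 0.0913]
ee_rot: [-0.001, 0.712, 0.703, -0.003]
ft_force: [-0.4, -0.7, 0.3]
opening: 0.0696
gripper_force: 0.0
```

>>> {"fn": "carry_out", "kwargs": {"rows": [[0,0,-0.06,0,0,0,70],[0,0,-0.06,0,0,0,30],[0,0,-0.06,0,0,0,30],[0,0,-0.06,0,0,0,30],[0,0,-0.06,0,0,0,30],[0,0,-0.06,0,0,0,30],[0,0,-0.06,0,0,0,30]], "squeeze": 30}}

```text
t: 3.42
ee_pos: [0.4667, 0.2644, 0.0842]
ee_rot: [-0.0, 0.713, 0.701, 0.001]
ft_force: [-1.3, 0.8, 7.3]
opening: 0.0434
gripper_force: 19.1
```

>>> {"fn": "carry_out", "kwargs": {"rows": [[0,0,0,0,0,0,30],[0,0,0.08,0,0,0,30],[0,0,0.2,0,0,0,30],[0,0,0.35,0,0,0,30],[0,0,0.5,0,0,0,30],[0,0,0.65,0,0,0,30],[0,0,0.75,0,0,0,30],[0,0,0.8,0,0,0,30]], "squeeze": 40}}

```text
t: 4.08
ee_pos: [0.4672, 0.2641, 0.2463]
ee_rot: [0.0, 0.713, 0.701, 0.002]
ft_force: [0.2, -0.1, -1.6]
opening: 0.0432
gripper_force: 27.1
```

>>> {"fn": "carry_out", "kwargs": {"rows": [[0,-0.08,0,0,0,0,30],[0,-0.2,0,0,0,0,30],[-0.03,-0.35,0,0,0,0,30],[-0.03,-0.5,0,0,0,0,30],[-0.05,-0.65,0,0,0,0,30],[-0.05,-0.8,0,0,0,0,30],[-0.05,-0.9,0,0,0,0,30],[-0.05,-1,0,0,0,0,30]]}}

```text
t: 4.75
ee_pos: [0.4553, 0.0615, 0.2424]
ee_rot: [-0.0, 0.714, 0.701, -0.001]
ft_force: [0.5, 0.7, -1.1]
opening: 0.0431
gripper_force: 27.2
```

>>> {"fn": "carry_out", "kwargs": {"rows": [[0,-0.15,0,0,0,0,30],[0,-0.3,0,0,0,0,30],[-0.03,-0.45,0,0,0,0,30],[-0.03,-0.6,0,0,0,0,30],[-0.05,-0.75,0,0,0,0,30],[-0.05,-0.9,0,0,0,0,30],[-0.05,-1,0,0,0,0,30]]}}

```text
t: 5.33
ee_pos: [0.4449, -0.1392, 0.2425]
ee_rot: [-0.0, 0.714, 0.7, -0.001]
ft_force: [0.3, 0.2, -1.0]
opening: 0.0432
gripper_force: 27.2
```

>>> {"fn": "carry_out", "kwargs": {"rows": [[-0.03,-0.1,0,0,0,0,30],[-0.03,-0.2,0,0,0,0,30],[-0.03,-0.305,-0.1,0,0,0,30],[-0.03,-0.305,-0.25,0,0,0,30],[-0.03,-0.305,-0.4,0,0,0,30],[-0.03,-0.305,-0.55,0,0,0,30],[-0.03,-0.305,-0.7,0,0,0,30],[-0.03,-0.305,-0.7,0,0,0,30]]}}

```text
t: 6.0
ee_pos: [0.4373, -0.1967, 0.0986]
ee_rot: [-0.004, 0.713, 0.701, -0.002]
ft_force: [0.4, -0.0, -0.7]
opening: 0.0434
gripper_force: 27.3
```

>>> {"fn": "carry_out", "kwargs": {"rows": [[0,0,-0.1,0,0,0,30],[0,0,-0.18,0,0,0,30],[0,0,-0.22,0,0,0,30],[0,0,-0.235,0,0,0,30],[0,0,-0.24,0,0,0,30],[0,0,-0.245,0,0,0,30],[0,0,-0.245,0,0,0,30]]}}

```text
t: 6.58
ee_pos: [0.4408, -0.1973, 0.055]
ee_rot: [0.001, 0.713, 0.701, 0.0]
ft_force: [-0.1, 0.7, -1.1]
opening: 0.0432
gripper_force: 27.4
```

>>> {"fn": "carry_out", "kwargs": {"rows": [[0,0,-0.005,0,0,0,30],[0,0,-0.01,0,0,0,30],[0,0,-0.01,0,0,0,30]]}}

```text
t: 6.83
ee_pos: [0.4409, -0.1973, 0.0544]
ee_rot: [0.001, 0.713, 0.701, 0.001]
ft_force: [-3.3, 1.6, 29.0]
opening: 0.043
gripper_force: 30.5
```

>>> {"fn": "carry_out", "kwargs": {"rows": [[0,0,0.01,0,0,0,30],[0,0,0.008,0,0,0,64],[0,0,0.008,0,0,0,64],[0,0,0.008,0,0,0,64],[0,0,0.3,0,0,0,64],[0,0,0.5,0,0,0,64],[0,0,0.7,0,0,0,80],[0,0,0.8,0,0,0,85]]}}

```text
t: 7.5
ee_pos: [0.4402, -0.1975, 0.2145]
ee_rot: [0.0, 0.713, 0.701, -0.0]
ft_force: [1.0, 0.1, 0.6]
opening: 0.0842
gripper_force: 0.0
```

Run:
```python
from h import *
np.set_printoptions(precision=4,suppress=True)
print(r.sense()["ee_pos"])
im=r.read_camera("top"); a=im[184:264,118:230]
b=im[184:264,330:442]
cv2.imwrite("pics/a1.png",np.hstack([cv2.resize(x,None,fx=3.5,fy=3.5,interpolation=cv2.INTER_CUBIC) for x in(a,b)])[:,:,::-1])
r.read_camera("scene")
for t in("shaker","flat_tin","wide_jar","spice_jar"):
    for c in("top","scene"): print(t,c,[(np.round(d["xy"],1).tolist(),round(d["score"],2)) for d in r.look_for(c,t)][:3])
m=r.masks_of("top","board")[0]["pixels"].astype(np.uint8)
print("board rect",cv2.minAreaRect(cv2.findNonZero(m)))
pts=cv2.findNonZero(m)[:,0]; W=np.array([back("top",p,.014)[:2] for p in pts],np.float32); print(cv2.minAreaRect(W*1000))
```

```text
[ 0.4402 -0.1975  0.2145]
shaker top [([204.1, 242.3], 0.57)]
shaker scene [([326.3, 261.6], 0.62)]
flat_tin top [([190.0, 215.3], 0.94), ([130.1, 230.6], 0.62)]
flat_tin scene [([191.7, 171.2], 0.67), ([235.8, 184.7], 0.57)]
wide_jar top [([199.2, 243.2], 0.64)]
wide_jar scene [([212.4, 184.2], 0.84)]
spice_jar top [([173.6, 238.4], 0.79), ([353.2, 219.9], 0.26)]
spice_jar scene [([198.3, 163.2], 0.72)]
board rect ((281.0, 222.5), (51.0, 60.0), 90.0)
((449.37823486328125, 14.331047058105469), (164.02542114257812, 140.65396118164062), 89.31826782226562)
```

View pics/a1.png

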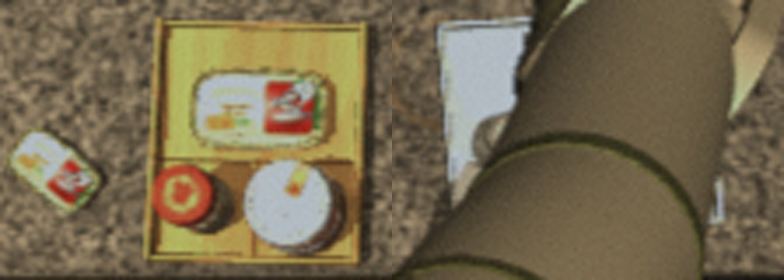

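The picture shows the tin now free in the stand, at about crop (262,108), both jars still in place, and the shaker in the tray partly behind the arm at (490,130). The wide jar is next.

>>> {"fn": "carry_out", "kwargs": {"rows": [[-0.06,0.2,0.1,0,0,0,85],[-0.06,0.4,0.1,0,0,0,85],[-0.1,0.6,0.1,0,0,0,85],[-0.1,0.8,0.1,0,0,0,85],[-0.13,1,0.1,0,0,0,85],[-0.13,1,0.1,0,0,0,85]]}}

```text
t: 8.55
ee_pos: [0.4134, 0.0099, 0.2316]
ee_rot: [-0.001, 0.71, 0.705, -0.0]
ft_force: [0.2, -0.1, -0.1]
opening: 0.0847
gripper_force: 0.0
```

>>> {"fn": "carry_out", "kwargs": {"rows": [[-0.06,0.2,0,0,0,0,85],[-0.06,0.4,0,0,0,0,85],[-0.1,0.6,0,0,0,0,85],[-0.13,0.8,0,0,0,0,85],[-0.13,1,0,0,0,0,85],[-0.13,1,0,0,0,0,85],[-0.13,1,0,0,0,0,85]]}}

```text
t: 9.13
ee_pos: [0.3883, 0.2047, 0.2317]
ee_rot: [0.0, 0.711, 0.703, -0.0]
ft_force: [-0.3, -0.2, -0.6]
opening: 0.0847
gripper_force: 0.0
```

>>> {"fn": "carry_out", "kwargs": {"rows": [[0,0.095,0,0,0,0,85],[0,0.095,-0.15,0,0,0,85],[0,0.095,-0.3,0,0,0,85],[0,0.095,-0.45,0,0,0,85],[0,0.095,-0.57,0,0,0,85],[0,0.095,-0.69,0,0,0,85],[0,0.095,-0.77,0,0,0,85],[0,0.095,-0.826,0,0,0,85]]}}

```text
t: 9.8
ee_pos: [0.3884, 0.2195, 0.0653]
ee_rot: [0.0, 0.714, 0.7, -0.001]
ft_force: [1.1, -0.3, -0.8]
opening: 0.085
gripper_force: 0.0
```

>>> {"fn": "carry_out", "kwargs": {"rows": [[0,0,0,0,0,0,55],[0,0,0,0,0,0,55],[0,0,0,0,0,0,55],[0,0,0,0,0,0,55],[0,0,0,0,0,0,55]], "squeeze": 50}}

```text
t: 10.22
ee_pos: [0.3888, 0.2217, 0.0677]
ee_rot: [0.0, 0.713, 0.701, 0.0]
ft_force: [0.3, -0.3, -3.0]
opening: 0.0669
gripper_force: 56.4
```

>>> {"fn": "carry_out", "kwargs": {"rows": [[0,0,0.05,0,0,0,55],[0,0,0.15,0,0,0,55],[0,0,0.3,0,0,0,55],[0,0,0.45,0,0,0,55],[0,0,0.6,0,0,0,55],[0,0,0.7,0,0,0,55],[0,0,0.75,0,0,0,55]]}}

```text
t: 10.8
ee_pos: [0.3889, 0.2221, 0.22]
ee_rot: [-0.0, 0.713, 0.701, 0.002]
ft_force: [0.7, 0.9, -4.2]
opening: 0.0663
gripper_force: 57.5
```

>>> {"fn": "carry_out", "kwargs": {"rows": [[0,-0.06,0,0,0,0,55],[0.02,-0.18,0,0,0,0,55],[0.04,-0.32,0,0,0,0,55],[0.06,-0.46,0,0,0,0,55],[0.08,-0.6,0,0,0,0,55],[0.1,-0.74,0,0,0,0,55],[0.12,-0.88,0,0,0,0,55],[0.13,-1,0,0,0,0,55]]}}

```text
t: 11.47
ee_pos: [0.4138, 0.0193, 0.2168]
ee_rot: [-0.0, 0.713, 0.701, -0.0]
ft_force: [0.5, -1.2, -2.9]
opening: 0.0668
gripper_force: 57.5
```

>>> {"fn": "carry_out", "kwargs": {"rows": [[0.02,-0.14,0,0,0,0,55],[0.04,-0.28,0,0,0,0,55],[0.06,-0.42,0,0,0,0,55],[0.08,-0.56,0,0,0,0,55],[0.1,-0.7,0,0,0,0,55],[0.12,-0.84,0,0,0,0,55],[0.13,-0.94,0,0,0,0,55],[0.13,-1,0,0,0,0,55]]}}

```text
t: 12.13
ee_pos: [0.4396, -0.1812, 0.2167]
ee_rot: [0.0, 0.714, 0.7, -0.0]
ft_force: [-0.1, 0.4, -3.1]
opening: 0.0667
gripper_force: 57.5
```

>>> {"fn": "carry_out", "kwargs": {"rows": [[0.02,-0.14,0,0,0,0,55],[0.02,-0.28,0,0,0,0,55],[0.02,-0.4,0,0,0,0,55],[0.02,-0.445,0,0,0,0,55],[0.02,-0.445,-0.1,0,0,0,55],[0.02,-0.445,-0.25,0,0,0,55],[0.02,-0.445,-0.4,0,0,0,55],[0.02,-0.445,-0.5,0,0,0,55]]}}

```text
t: 12.8
ee_pos: [0.4429, -0.2665, 0.1147]
ee_rot: [-0.001, 0.713, 0.701, -0.0]
ft_force: [0.0, -0.0, -3.8]
opening: 0.0671
gripper_force: 57.4
```

>>> {"fn": "carry_out", "kwargs": {"rows": [[0,0,-0.1,0,0,0,55],[0,0,-0.18,0,0,0,55],[0,0,-0.23,0,0,0,55],[0,0,-0.26,0,0,0,55],[0,0,-0.27,0,0,0,55],[0,0,-0.275,0,0,0,55],[0,0,-0.275,0,0,0,55]]}}

```text
t: 13.38
ee_pos: [0.4447, -0.2673, 0.0625]
ee_rot: [0.0, 0.713, 0.701, 0.0]
ft_force: [-0.7, 0.4, -3.6]
opening: 0.0665
gripper_force: 57.4
```

>>> {"fn": "carry_out", "kwargs": {"rows": [[0,0,-0.004,0,0,0,55],[0,0,-0.006,0,0,0,55],[0,0,-0.006,0,0,0,55]]}}

```text
t: 13.63
ee_pos: [0.4448, -0.2672, 0.0613]
ee_rot: [0.0, 0.713, 0.701, 0.0]
ft_force: [-0.4, 0.2, -3.4]
opening: 0.067
gripper_force: 57.4
```

>>> {"fn": "carry_out", "kwargs": {"rows": [[0,0,-0.004,0,0,0,55],[0,0,-0.006,0,0,0,55],[0,0,-0.006,0,0,0,55]]}}

```text
t: 13.88
ee_pos: [0.4449, -0.2671, 0.0608]
ee_rot: [0.0, 0.713, 0.701, 0.001]
ft_force: [-0.5, 1.7, 13.2]
opening: 0.0664
gripper_force: 58.9
```

Contact. I'll release, rise, and go to the spice jar at (0.3935, 0.2965).

>>> {"fn": "carry_out", "kwargs": {"rows": [[0,0,0.003,0,0,0,84],[0,0,0.003,0,0,0,84],[0,0,0.003,0,0,0,84],[0,0,0.15,0,0,0,84],[0,0,0.35,0,0,0,84],[0,0,0.55,0,0,0,84],[0,0,0.75,0,0,0,84],[0,0,0.8,0,0,0,84]]}}

```text
t: 14.55
ee_pos: [0.4459, -0.2686, 0.2247]
ee_rot: [0.003, 0.713, 0.701, 0.001]
ft_force: [0.1, 0.3, -0.2]
opening: 0.0839
gripper_force: 0.0
```

>>> {"fn": "carry_out", "kwargs": {"rows": [[-0.03,0.2,0,0,0,0,70],[-0.05,0.4,0,0,0,0,70],[-0.07,0.6,0,0,0,0,70],[-0.1,0.8,0,0,0,0,70],[-0.1,1,0,0,0,0,70],[-0.1,1,0,0,0,0,70]]}}

```text
t: 15.05
ee_pos: [0.424, -0.0598, 0.2191]
ee_rot: [-0.002, 0.71, 0.705, 0.0]
ft_force: [-0.5, -0.7, -0.8]
opening: 0.0699
gripper_force: 0.0
```

>>> {"fn": "carry_out", "kwargs": {"rows": [[-0.03,0.2,0,0,0,0,70],[-0.05,0.4,0,0,0,0,70],[-0.07,0.6,0,0,0,0,70],[-0.1,0.8,0,0,0,0,70],[-0.1,1,0,0,0,0,70],[-0.1,1,0,0,0,0,70]]}}

```text
t: 15.55
ee_pos: [0.4046, 0.1401, 0.2194]
ee_rot: [-0.0, 0.71, 0.705, 0.001]
ft_force: [1.4, 0.6, 0.1]
opening: 0.0702
gripper_force: 0.0
```

>>> {"fn": "carry_out", "kwargs": {"rows": [[-0.01,0.2,0,0,0,0,70],[-0.03,0.4,0,0,0,0,70],[-0.05,0.6,0,0,0,0,70],[-0.05,0.8,0,0,0,0,70],[-0.05,0.82,0,0,0,0,70],[-0.05,0.82,0,0,0,0,70],[-0.05,0.82,0,0,0,0,70]]}}

```text
t: 16.13
ee_pos: [0.3945, 0.2961, 0.2192]
ee_rot: [0.0, 0.713, 0.701, -0.001]
ft_force: [0.2, -1.2, 0.4]
opening: 0.0704
gripper_force: 0.0
```

>>> {"fn": "carry_out", "kwargs": {"rows": [[-0.004,0,-0.15,0,0,0,70],[-0.004,0,-0.3,0,0,0,70],[-0.004,0,-0.45,0,0,0,70],[-0.004,0,-0.6,0,0,0,70],[-0.004,0,-0.7,0,0,0,70],[-0.004,0,-0.735,0,0,0,70],[-0.004,0,-0.735,0,0,0,70]]}}

```text
t: 16.72
ee_pos: [0.3937, 0.2945, 0.0716]
ee_rot: [0.0, 0.714, 0.7, -0.002]
ft_force: [0.5, 0.1, -0.4]
opening: 0.0699
gripper_force: 0.0
```

>>> {"fn": "carry_out", "kwargs": {"rows": [[0,0,0,0,0,0,35],[0,0,0,0,0,0,35],[0,0,0,0,0,0,35],[0,0,0,0,0,0,35],[0,0,0,0,0,0,35],[0,0,0,0,0,0,35]], "squeeze": 40}}

```text
t: 17.22
ee_pos: [0.3945, 0.2968, 0.0742]
ee_rot: [0.0, 0.713, 0.701, 0.001]
ft_force: [0.5, -2.3, 8.5]
opening: 0.0438
gripper_force: 39.7
```

>>> {"fn": "carry_out", "kwargs": {"rows": [[0,0,0.05,0,0,0,35],[0,0,0.15,0,0,0,35],[0,0,0.3,0,0,0,35],[0,0,0.45,0,0,0,35],[0,0,0.6,0,0,0,35],[0,0,0.75,0,0,0,35],[0,0,0.8,0,0,0,35]]}}

```text
t: 17.8
ee_pos: [0.3945, 0.2974, 0.2373]
ee_rot: [-0.0, 0.713, 0.701, 0.003]
ft_force: [-0.4, 0.1, -1.5]
opening: 0.0436
gripper_force: 40.2
```

>>> {"fn": "carry_out", "kwargs": {"rows": [[0,-0.06,0,0,0,0,35],[0.02,-0.18,0,0,0,0,35],[0.03,-0.32,0,0,0,0,35],[0.04,-0.46,0,0,0,0,35],[0.05,-0.6,0,0,0,0,35],[0.06,-0.74,0,0,0,0,35],[0.07,-0.88,0,0,0,0,35],[0.08,-1,0,0,0,0,35]]}}

```text
t: 18.47
ee_pos: [0.4083, 0.0942, 0.2319]
ee_rot: [-0.0, 0.713, 0.701, -0.001]
ft_force: [-0.0, 0.5, -1.5]
opening: 0.0432
gripper_force: 40.2
```

>>> {"fn": "carry_out", "kwargs": {"rows": [[0.01,-0.14,0,0,0,0,35],[0.02,-0.28,0,0,0,0,35],[0.03,-0.42,0,0,0,0,35],[0.04,-0.56,0,0,0,0,35],[0.05,-0.7,0,0,0,0,35],[0.06,-0.84,0,0,0,0,35],[0.07,-1,0,0,0,0,35]]}}

```text
t: 19.05
ee_pos: [0.4222, -0.1042, 0.2319]
ee_rot: [-0.001, 0.713, 0.701, -0.0]
ft_force: [0.7, -0.9, -0.8]
opening: 0.0431
gripper_force: 40.2
```

>>> {"fn": "carry_out", "kwargs": {"rows": [[0.02,-0.14,0,0,0,0,35],[0.04,-0.28,0,0,0,0,35],[0.06,-0.42,0,0,0,0,35],[0.08,-0.56,0,0,0,0,35],[0.1,-0.7,0,0,0,0,35],[0.12,-0.84,0,0,0,0,35],[0.12,-1,0,0,0,0,35]]}}

```text
t: 19.63
ee_pos: [0.447, -0.3037, 0.2315]
ee_rot: [-0.001, 0.713, 0.702, -0.0]
ft_force: [-0.0, 0.3, -1.5]
opening: 0.0435
gripper_force: 40.2
```

>>> {"fn": "carry_out", "kwargs": {"rows": [[0,-0.1,0,0,0,0,35],[0,-0.17,0,0,0,0,35],[0,-0.17,-0.1,0,0,0,35],[0,-0.17,-0.25,0,0,0,35],[0,-0.17,-0.4,0,0,0,35],[0,-0.17,-0.55,0,0,0,35],[0,-0.17,-0.62,0,0,0,35],[0,-0.17,-0.66,0,0,0,35]]}}

```text
t: 20.3
ee_pos: [0.4453, -0.3363, 0.0977]
ee_rot: [-0.003, 0.713, 0.701, -0.001]
ft_force: [-0.4, -0.4, -1.1]
opening: 0.0436
gripper_force: 40.2
```

>>> {"fn": "carry_out", "kwargs": {"rows": [[0,0,-0.08,0,0,0,35],[0,0,-0.13,0,0,0,35],[0,0,-0.155,0,0,0,35],[0,0,-0.165,0,0,0,35],[0,0,-0.168,0,0,0,35],[0,0,-0.168,0,0,0,35]]}}

```text
t: 20.8
ee_pos: [0.4469, -0.337, 0.0682]
ee_rot: [-0.0, 0.713, 0.701, 0.0]
ft_force: [-4.4, 1.7, 8.1]
opening: 0.0434
gripper_force: 41.0
```

>>> {"fn": "carry_out", "kwargs": {"rows": [[0,0,-0.003,0,0,0,35],[0,0,-0.005,0,0,0,35],[0,0,-0.005,0,0,0,35]]}}

```text
t: 21.05
ee_pos: [0.4468, -0.3371, 0.0681]
ee_rot: [-0.0, 0.713, 0.701, 0.0]
ft_force: [-5.5, 4.2, 21.6]
opening: 0.0432
gripper_force: 41.9
```

>>> {"fn": "carry_out", "kwargs": {"rows": [[0,0,0.003,0,0,0,66],[0,0,0.003,0,0,0,66],[0,0,0.003,0,0,0,66],[0,0,0.003,0,0,0,66],[0,0,0.15,0,0,0,66],[0,0,0.35,0,0,0,66],[0,0,0.55,0,0,0,85],[0,0,0.75,0,0,0,85]]}}

```text
t: 21.72
ee_pos: [0.4472, -0.3371, 0.2174]
ee_rot: [-0.001, 0.713, 0.701, -0.0]
ft_force: [1.5, -0.1, -0.2]
opening: 0.085
gripper_force: 0.0
```

Run:
```python
from h import *
np.set_printoptions(precision=4,suppress=True)
im=r.read_camera("top"); cv2.imwrite("pics/top2.png",im[:,:,::-1])
M=[d for d in r.masks_of("top","flat_tin") if abs(d["xy"][0]-190)<15]
m=M[0]["pixels"].astype(np.uint8)
W=np.array([back("top",p,.034)[:2] for p in cv2.findNonZero(m)[:,0]],np.float32)
print("tin",M[0]["score"],cv2.minAreaRect(W*1000),W.mean(0), "pca", np.linalg.eigh(np.cov(W.T)))
# board by colour, with sub-pixel edges by upsampling
hsv=cv2.cvtColor(im,cv2.COLOR_RGB2HSV); sub=np.zeros(im.shape[:2],np.uint8)
k=cv2.inRange(hsv,(5,110,60),(16,255,255)); k[:, :235]=0;k[:,335:]=0;k[:190]=0;k[:]=cv2.morphologyEx(k,cv2.MORPH_OPEN,np.ones((5,5)))
k[256:]=0
for z in(.014,):
    W=np.array([back("top",p,z)[:2] for p in cv2.findNonZero(k)[:,0]],np.float32); print("board",len(W),W.mean(0),cv2.minAreaRect(W*1000))
# edges lines: left/right
ys=[(y,np.nonzero(k[y])[0].min(),np.nonzero(k[y])[0].max()) for y in range(208,243,3)]
L=np.array([[back("top",(a,y),.014)[:2] for y,a,_ in ys],[back("top",(b,y),.014)[:2] for y,_,b in ys]])
for l in L: print("edge yaw",-np.polyfit(l[:,0],l[:,1],1)[0]*-1, l.mean(0))
```

```text
tin 0.74 ((468.3340759277344, 258.26715087890625), (103.66654968261719, 62.84321975708008), 89.89064025878906) [0.4677 0.2584] pca EighResult(eigenvalues=array([0.0003, 0.0008]), eigenvectors=array([[-0.9978,  0.0663],
       [ 0.0663,  0.9978]]))
board 2985 [0.4473 0.0126] ((450.2818908691406, 12.643112182617188), (166.21580505371094, 141.3374786376953), 87.44249725341797)
edge yaw -0.03558838345554898 [0.4432 0.095 ]
edge yaw -0.0537170253633836 [ 0.4429 -0.069 ]
```

>>> {"fn": "carry_out", "kwargs": {"rows": [[0.01,0.2,0,0,0,0,80],[0.02,0.4,0,0,0,0,80],[0.03,0.6,0,0,0,0,80],[0.03,0.8,0,0,0,0,80],[0.03,1,0,0,0,0,80],[0.03,1,0,0,0,0,80]]}}

```text
t: 22.32
ee_pos: [0.4533, -0.1292, 0.215]
ee_rot: [-0.002, 0.71, 0.705, 0.0]
ft_force: [-0.1, -0.2, -0.8]
opening: 0.0801
gripper_force: 0.0
```

>>> {"fn": "carry_out", "kwargs": {"rows": [[0.01,0.2,0,0,0,0,80],[0.02,0.4,0,0,0,0,80],[0.03,0.6,0,0,0,0,80],[0.03,0.8,0,0,0,0,80],[0.03,1,0,0,0,0,80],[0.03,1,0,0,0,0,80]]}}

```text
t: 22.82
ee_pos: [0.4595, 0.0706, 0.2152]
ee_rot: [-0.001, 0.709, 0.705, 0.0]
ft_force: [0.6, 0.3, 0.6]
opening: 0.0801
gripper_force: 0.0
```

>>> {"fn": "carry_out", "kwargs": {"rows": [[0.01,0.2,0,0,0,-0.01,80],[0.02,0.4,0,0,0,-0.01,80],[0.03,0.6,0,0,0,-0.01,80],[0.04,0.8,0,0,0,-0.01,80],[0.04,0.97,0,0,0,-0.01,80],[0.04,0.97,0,0,0,-0.01,80],[0.04,0.97,0,0,0,-0.01,80]]}}

```text
t: 23.4
ee_pos: [0.4674, 0.2584, 0.2152]
ee_rot: [0.0, 0.717, 0.697, -0.001]
ft_force: [-0.5, -1.5, -0.1]
opening: 0.0801
gripper_force: 0.0
```

>>> {"fn": "carry_out", "kwargs": {"rows": [[0,0,-0.15,0,0,0,80],[0,0,-0.3,0,0,0,80],[0,0,-0.45,0,0,0,80],[0,0,-0.6,0,0,0,80],[0,0,-0.7,0,0,0,80],[0,0,-0.75,0,0,0,80],[0,0,-0.75,0,0,0,80]]}}

```text
t: 23.98
ee_pos: [0.4673, 0.2545, 0.0644]
ee_rot: [-0.0, 0.719, 0.695, -0.002]
ft_force: [-0.4, -0.7, 0.6]
opening: 0.0799
gripper_force: 0.0
```

Run:
```python
from h import *
im=r.read_camera("top");sc=r.read_camera("scene")
a=cv2.resize(im[180:270,110:440],None,fx=2.4,fy=2.4,interpolation=cv2.INTER_CUBIC)
b=cv2.resize(sc[130:320,170:430],None,fx=1.8,fy=1.8,interpolation=cv2.INTER_CUBIC)
o=np.zeros((a.shape[0]+b.shape[0],a.shape[1],3),np.uint8);o[:a.shape[0]]=a;o[a.shape[0]:,:b.shape[1]]=b
cv2.imwrite("pics/c1.png",o[:,:,::-1]);print(o.shape,r.sense()["ee_pos"])
```

```text
(558, 792, 3) [0.46820537 0.25567752 0.06657144]
```

View pics/c1.png

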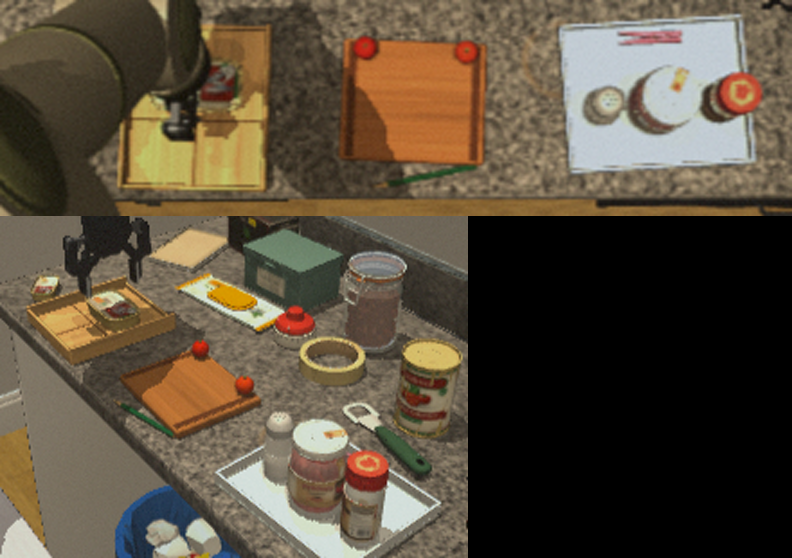

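The picture shows all three jars upright in the tray (shaker at crop 605,105, wide jar at 665,98, spice jar at 738,95), the pegs untouched, and the open fingers straddling the tin. Going down to grasp it.

>>> {"fn": "carry_out", "kwargs": {"rows": [[0,0,-0.08,0,0,0,80],[0,0,-0.14,0,0,0,80],[0,0,-0.17,0,0,0,80],[0,0,-0.185,0,0,0,80],[0,0,-0.185,0,0,0,80]]}}

```text
t: 24.5
ee_pos: [0.468, 0.2568, 0.0296]
ee_rot: [0.0, 0.719, 0.695, 0.0]
ft_force: [-0.1, 0.2, -0.1]
opening: 0.0799
gripper_force: 0.0
```

>>> {"fn": "carry_out", "kwargs": {"rows": [[0,0,0,0,0,0,68],[0,0,0,0,0,0,50],[0,0,0,0,0,0,50],[0,0,0,0,0,0,50],[0,0,0,0,0,0,50],[0,0,0,0,0,0,50]], "squeeze": 40}}

```text
t: 25.0
ee_pos: [0.4681, 0.257, 0.0303]
ee_rot: [0.0, 0.718, 0.696, 0.001]
ft_force: [-0.8, -1.3, 8.1]
opening: 0.0587
gripper_force: 41.1
```

>>> {"fn": "carry_out", "kwargs": {"rows": [[0,0,0.04,0,0,0,50],[0,0,0.12,0,0,0,50],[0,0,0.25,0,0,0,50],[0,0,0.4,0,0,0,50],[0,0,0.5,0,0,0,50],[0,0,0.5,0,0,0,50]]}}

```text
t: 25.5
ee_pos: [0.4691, 0.2575, 0.1332]
ee_rot: [0.0, 0.719, 0.696, 0.003]
ft_force: [-0.1, 1.0, -1.2]
opening: 0.0585
gripper_force: 43.6
```

>>> {"fn": "carry_out", "kwargs": {"rows": [[0,-0.08,0,0,0,-0.008,50],[-0.02,-0.2,0,0,0,-0.008,50],[-0.04,-0.35,0,0,0,-0.008,50],[-0.05,-0.5,0,0,0,-0.008,50],[-0.06,-0.65,0,0,0,-0.008,50],[-0.07,-0.8,0,0,0,-0.008,50],[-0.08,-0.93,0,0,0,-0.008,50],[-0.085,-1,0,0,0,-0.008,50]]}}

```text
t: 26.17
ee_pos: [0.4498, 0.0537, 0.1292]
ee_rot: [0.0, 0.724, 0.69, -0.0]
ft_force: [0.1, 0.4, -1.0]
opening: 0.0587
gripper_force: 43.6
```

>>> {"fn": "carry_out", "kwargs": {"rows": [[-0.003,-0.1,0,0,0,0,50],[-0.003,-0.19,0,0,0,0,50],[-0.003,-0.22,0,0,0,0,50],[-0.003,-0.22,-0.1,0,0,0,50],[-0.003,-0.22,-0.25,0,0,0,50],[-0.003,-0.22,-0.36,0,0,0,50],[-0.003,-0.22,-0.42,0,0,0,50],[-0.003,-0.22,-0.42,0,0,0,50]]}}

```text
t: 26.83
ee_pos: [0.4492, 0.0132, 0.043]
ee_rot: [-0.001, 0.723, 0.691, -0.001]
ft_force: [0.1, -0.4, 0.1]
opening: 0.0586
gripper_force: 43.6
```

>>> {"fn": "carry_out", "kwargs": {"rows": [[0,0,-0.03,0,0,0,50],[0,0,-0.045,0,0,0,50],[0,0,-0.053,0,0,0,50],[0,0,-0.056,0,0,0,50],[0,0,-0.056,0,0,0,50]]}}

```text
t: 27.25
ee_pos: [0.4505, 0.0131, 0.0344]
ee_rot: [0.0, 0.723, 0.691, 0.0]
ft_force: [0.2, 0.6, -1.8]
opening: 0.0587
gripper_force: 43.6
```

>>> {"fn": "carry_out", "kwargs": {"rows": [[0,0,-0.004,0,0,0,50],[0,0,-0.006,0,0,0,50],[0,0,-0.006,0,0,0,50]]}}

```text
t: 27.5
ee_pos: [0.4505, 0.0131, 0.0342]
ee_rot: [0.0, 0.723, 0.691, 0.001]
ft_force: [-2.0, -0.1, 18.7]
opening: 0.0586
gripper_force: 45.2
```

>>> {"fn": "carry_out", "kwargs": {"rows": [[0,0,0.003,0,0,0,70],[0,0,0.003,0,0,0,70],[0,0,0.003,0,0,0,70],[0,0,0.1,0,0,0,70],[0,0,0.3,0,0,0,70],[0,0,0.5,0,0,0,85],[0,0,0.7,0,0,0,85],[0,0,0.9,0,0,0,85]]}}

```text
t: 28.17
ee_pos: [0.4493, 0.0125, 0.2144]
ee_rot: [-0.0, 0.723, 0.691, -0.001]
ft_force: [1.0, 0.9, -0.9]
opening: 0.0851
gripper_force: 0.0
```

>>> {"fn": "carry_out", "kwargs": {"rows": [[-0.01,-0.2,0,0,0,0,85],[-0.02,-0.4,0,0,0,0,85],[-0.03,-0.6,0,0,0,0,85],[-0.03,-0.8,0,0,0,0,85],[-0.03,-1,0,0,0,0,85],[-0.03,-1,0,0,0,0,85]]}}

```text
t: 28.67
ee_pos: [0.4435, -0.1953, 0.2137]
ee_rot: [0.003, 0.726, 0.688, -0.001]
ft_force: [0.3, -0.8, 1.0]
opening: 0.085
gripper_force: 0.0
```

>>> {"fn": "carry_out", "kwargs": {"rows": [[0,-0.2,0,0,0,0.015,85],[0,-0.4,0,0,0,0.015,85],[0,-0.4,0,0,0,0.015,85],[0,-0.4,0,0,0,0.015,85]]}}

```text
t: 29.0
ee_pos: [0.4433, -0.2695, 0.2127]
ee_rot: [0.0, 0.716, 0.698, -0.0]
ft_force: [0.3, 0.0, -0.1]
opening: 0.0852
gripper_force: 0.0
```

Run:
```python
from h import *
im=r.read_camera("top")
print(r.sense()["ee_pos"])
M=r.masks_of("top","flat_tin"); print([d["xy"] for d in M])
M=[d for d in M if abs(d["xy"][0]-281)<30]
W=np.array([back("top",p,.038)[:2] for p in cv2.findNonZero(M[0]["pixels"].astype(np.uint8))[:,0]],np.float32)
print("tin",cv2.minAreaRect(W*1000),W.mean(0), np.linalg.eigh(np.cov(W.T))[1])
cv2.imwrite("pics/d1.png",cv2.resize(im[190:260,240:440],None,fx=4,fy=4,interpolation=cv2.INTER_CUBIC)[:,:,::-1])
```

```text
[ 0.44352364 -0.2675766   0.21249507]
[[135.5, 232.5], [277.8, 221.2]]
tin ((450.02886962890625, 15.335182189941406), (102.62782287597656, 62.3851318359375), 87.25960540771484) [0.4522199  0.01970792] [[-0.98889503 -0.1486157 ]
 [-0.1486157   0.98889503]]
```

View pics/d1.png

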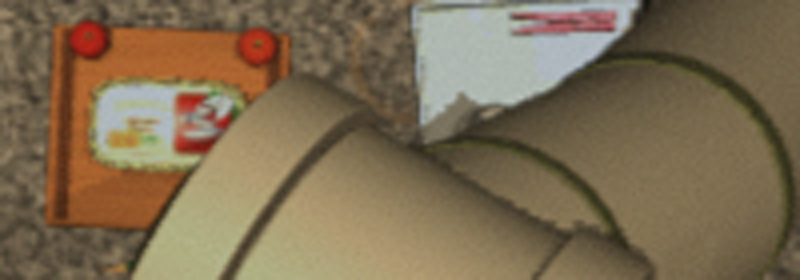

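The picture shows the tin flat on the board (crop 165,125), along its length and with both tomatoes in place. Next I'll take the wide jar back.

>>> {"fn": "carry_out", "kwargs": {"rows": [[0.005,0,-0.15,0,0,0,85],[0.005,0,-0.3,0,0,0,85],[0.005,0,-0.45,0,0,0,85],[0.005,0,-0.6,0,0,0,85],[0.005,0,-0.7,0,0,0,85],[0.005,0,-0.755,0,0,0,85],[0.005,0,-0.755,0,0,0,85]]}}

```text
t: 29.68
ee_pos: [0.4444, -0.2649, 0.0596]
ee_rot: [-0.002, 0.714, 0.7, -0.0]
ft_force: [-0.2, 0.8, -0.1]
opening: 0.0848
gripper_force: 0.0
```

>>> {"fn": "carry_out", "kwargs": {"rows": [[0,0,0,0,0,0,55],[0,0,0,0,0,0,55],[0,0,0,0,0,0,55],[0,0,0,0,0,0,55],[0,0,0,0,0,0,55]], "squeeze": 50}}

```text
t: 30.1
ee_pos: [0.4455, -0.2666, 0.0628]
ee_rot: [0.0, 0.714, 0.7, 0.0]
ft_force: [-1.3, 2.2, 7.8]
opening: 0.0665
gripper_force: 57.3
```

>>> {"fn": "carry_out", "kwargs": {"rows": [[0,0,0.05,0,0,0,55],[0,0,0.15,0,0,0,55],[0,0,0.3,0,0,0,55],[0,0,0.45,0,0,0,55],[0,0,0.6,0,0,0,55],[0,0,0.7,0,0,0,55],[0,0,0.8,0,0,0,55],[0,0,0.8,0,0,0,55]]}}

```text
t: 30.77
ee_pos: [0.4462, -0.268, 0.2257]
ee_rot: [0.003, 0.715, 0.699, 0.001]
ft_force: [0.8, -0.6, -2.5]
opening: 0.0664
gripper_force: 57.8
```

>>> {"fn": "carry_out", "kwargs": {"rows": [[-0.02,0.08,0,0,0,0,55],[-0.04,0.2,0,0,0,0,55],[-0.06,0.34,0,0,0,0,55],[-0.08,0.48,0,0,0,0,55],[-0.09,0.62,0,0,0,0,55],[-0.1,0.76,0,0,0,0,55],[-0.11,0.9,0,0,0,0,55],[-0.11,1,0,0,0,0,55]]}}

```text
t: 31.43
ee_pos: [0.4218, -0.0649, 0.2213]
ee_rot: [-0.001, 0.714, 0.7, -0.0]
ft_force: [0.1, 0.6, -4.0]
opening: 0.0668
gripper_force: 57.7
```

>>> {"fn": "carry_out", "kwargs": {"rows": [[-0.02,0.14,0,0,0,0,55],[-0.04,0.28,0,0,0,0,55],[-0.06,0.42,0,0,0,0,55],[-0.08,0.56,0,0,0,0,55],[-0.09,0.7,0,0,0,0,55],[-0.1,0.84,0,0,0,0,55],[-0.11,0.94,0,0,0,0,55],[-0.11,1,0,0,0,0,55]]}}

```text
t: 32.1
ee_pos: [0.4002, 0.1351, 0.2213]
ee_rot: [-0.0, 0.714, 0.7, -0.0]
ft_force: [0.1, 0.3, -2.9]
opening: 0.0666
gripper_force: 57.7
```

>>> {"fn": "carry_out", "kwargs": {"rows": [[-0.03,0.14,0,0,0,0,55],[-0.06,0.28,0,0,0,0,55],[-0.06,0.4,0,0,0,0,55],[-0.06,0.44,0,0,0,0,55],[-0.06,0.44,0,0,0,0,55],[-0.06,0.44,0,0,0,0,55]]}}

```text
t: 32.6
ee_pos: [0.3891, 0.22, 0.2215]
ee_rot: [0.0, 0.715, 0.7, -0.0]
ft_force: [-0.0, -0.2, -2.9]
opening: 0.0664
gripper_force: 57.7
```

```bash
python3 -c "
from bench import r
print(r.sense()['ee_pos'],r.sense()['t'])"
```

```text
[0.38905564 0.22002791 0.22148685] 32.6
```

>>> {"fn": "carry_out", "kwargs": {"rows": [[0,0.008,-0.1,0,0,0,55],[0,0.008,-0.25,0,0,0,55],[0,0.008,-0.4,0,0,0,55],[0,0.008,-0.55,0,0,0,55],[0,0.008,-0.66,0,0,0,55],[0,0.008,-0.73,0,0,0,55],[0,0.008,-0.755,0,0,0,55],[0,0.008,-0.76,0,0,0,55]]}}

```text
t: 33.27
ee_pos: [0.3893, 0.2204, 0.0692]
ee_rot: [0.0, 0.716, 0.698, -0.001]
ft_force: [1.3, 0.4, -3.3]
opening: 0.0666
gripper_force: 57.7
```

>>> {"fn": "carry_out", "kwargs": {"rows": [[0,0,-0.004,0,0,0,55],[0,0,-0.007,0,0,0,55],[0,0,-0.007,0,0,0,55]]}}

```text
t: 33.52
ee_pos: [0.3896, 0.2226, 0.0691]
ee_rot: [0.0, 0.715, 0.7, 0.001]
ft_force: [-0.1, -0.3, -3.2]
opening: 0.0672
gripper_force: 57.7
```

>>> {"fn": "carry_out", "kwargs": {"rows": [[0,0,-0.004,0,0,0,55],[0,0,-0.007,0,0,0,55],[0,0,-0.007,0,0,0,55]]}}

```text
t: 33.77
ee_pos: [0.3896, 0.2227, 0.0686]
ee_rot: [-0.0, 0.715, 0.699, 0.001]
ft_force: [-2.1, -2.1, 22.9]
opening: 0.0667
gripper_force: 60.1
```

>>> {"fn": "carry_out", "kwargs": {"rows": [[0,0,0.003,0,0,0,84],[0,0,0.003,0,0,0,84],[0,0,0.003,0,0,0,84],[0,0,0.15,0,0,0,84],[0,0,0.35,0,0,0,84],[0,0,0.55,0,0,0,84],[0,0,0.75,0,0,0,84],[0,0,0.8,0,0,0,84]]}}

```text
t: 34.43
ee_pos: [0.3906, 0.2227, 0.2312]
ee_rot: [0.0, 0.715, 0.699, 0.003]
ft_force: [0.8, -0.1, -0.0]
opening: 0.0842
gripper_force: 0.0
```

>>> {"fn": "carry_out", "kwargs": {"rows": [[0.03,-0.2,0,0,0,0,70],[0.05,-0.4,0,0,0,0,70],[0.07,-0.6,0,0,0,0,70],[0.1,-0.8,0,0,0,0,70],[0.1,-1,0,0,0,0,70],[0.1,-1,0,0,0,0,70]]}}

```text
t: 34.93
ee_pos: [0.4088, 0.0156, 0.2273]
ee_rot: [0.001, 0.718, 0.696, 0.0]
ft_force: [-0.3, 0.5, -0.5]
opening: 0.0701
gripper_force: 0.0
```

>>> {"fn": "carry_out", "kwargs": {"rows": [[0.03,-0.2,0,0,0,0,70],[0.05,-0.4,0,0,0,0,70],[0.07,-0.6,0,0,0,0,70],[0.1,-0.8,0,0,0,0,70],[0.1,-1,0,0,0,0,70],[0.1,-1,0,0,0,0,70]]}}

```text
t: 35.43
ee_pos: [0.4288, -0.1856, 0.2275]
ee_rot: [0.002, 0.718, 0.696, -0.001]
ft_force: [0.6, -0.4, 0.6]
opening: 0.07
gripper_force: 0.0
```

>>> {"fn": "carry_out", "kwargs": {"rows": [[0.03,-0.2,0,0,0,0,70],[0.05,-0.4,0,0,0,0,70],[0.07,-0.6,0,0,0,0,70],[0.09,-0.795,0,0,0,0,70],[0.09,-0.795,0,0,0,0,70],[0.09,-0.795,0,0,0,0,70],[0.09,-0.795,0,0,0,0,70]]}}

```text
t: 36.02
ee_pos: [0.4468, -0.3358, 0.2263]
ee_rot: [-0.001, 0.715, 0.699, -0.0]
ft_force: [-1.4, 0.8, 0.5]
opening: 0.0701
gripper_force: 0.0
```

>>> {"fn": "carry_out", "kwargs": {"rows": [[0,-0.002,-0.15,0,0,0,70],[0,-0.002,-0.3,0,0,0,70],[0,-0.002,-0.45,0,0,0,70],[0,-0.002,-0.6,0,0,0,70],[0,-0.002,-0.73,0,0,0,70],[0,-0.002,-0.79,0,0,0,70],[0,-0.002,-0.79,0,0,0,70],[0,-0.002,-0.79,0,0,0,70]]}}

```text
t: 36.68
ee_pos: [0.4471, -0.3354, 0.0686]
ee_rot: [-0.001, 0.714, 0.7, -0.0]
ft_force: [0.0, 0.7, 1.2]
opening: 0.07
gripper_force: 0.0
```

>>> {"fn": "carry_out", "kwargs": {"rows": [[0,0,0,0,0,0,35],[0,0,0,0,0,0,35],[0,0,0,0,0,0,35],[0,0,0,0,0,0,35],[0,0,0,0,0,0,35],[0,0,0,0,0,0,35]], "squeeze": 40}}

```text
t: 37.18
ee_pos: [0.4477, -0.337, 0.0703]
ee_rot: [0.001, 0.715, 0.7, 0.0]
ft_force: [-1.8, 2.2, 7.4]
opening: 0.044
gripper_force: 40.1
```

>>> {"fn": "carry_out", "kwargs": {"rows": [[0,0,0.05,0,0,0,35],[0,0,0.15,0,0,0,35],[0,0,0.3,0,0,0,35],[0,0,0.45,0,0,0,35],[0,0,0.6,0,0,0,35],[0,0,0.75,0,0,0,35],[0,0,0.85,0,0,0,35],[0,0,0.85,0,0,0,35]]}}

```text
t: 37.85
ee_pos: [0.4482, -0.3383, 0.2438]
ee_rot: [0.003, 0.715, 0.699, 0.001]
ft_force: [0.6, 0.3, -0.8]
opening: 0.0434
gripper_force: 41.0
```

>>> {"fn": "carry_out", "kwargs": {"rows": [[0,0.08,0,0,0,0,35],[-0.02,0.2,0,0,0,0,35],[-0.04,0.34,0,0,0,0,35],[-0.06,0.48,0,0,0,0,35],[-0.07,0.62,0,0,0,0,35],[-0.08,0.76,0,0,0,0,35],[-0.09,0.9,0,0,0,0,35],[-0.09,1,0,0,0,0,35]]}}

```text
t: 38.52
ee_pos: [0.4279, -0.1345, 0.2387]
ee_rot: [-0.001, 0.714, 0.7, 0.0]
ft_force: [-0.7, -0.5, -1.8]
opening: 0.0434
gripper_force: 41.0
```

>>> {"fn": "carry_out", "kwargs": {"rows": [[-0.01,0.14,0,0,0,0,35],[-0.02,0.28,0,0,0,0,35],[-0.03,0.42,0,0,0,0,35],[-0.05,0.56,0,0,0,0,35],[-0.06,0.7,0,0,0,0,35],[-0.08,0.84,0,0,0,0,35],[-0.09,1,0,0,0,0,35]]}}

```text
t: 39.1
ee_pos: [0.41, 0.0638, 0.239]
ee_rot: [-0.0, 0.715, 0.699, 0.0]
ft_force: [0.9, -0.9, -0.3]
opening: 0.0436
gripper_force: 41.0
```

>>> {"fn": "carry_out", "kwargs": {"rows": [[-0.01,0.14,0,0,0,0,35],[-0.02,0.28,0,0,0,0,35],[-0.03,0.42,0,0,0,0,35],[-0.05,0.56,0,0,0,0,35],[-0.06,0.7,0,0,0,0,35],[-0.08,0.84,0,0,0,0,35],[-0.08,1,0,0,0,0,35]]}}

```text
t: 39.68
ee_pos: [0.3937, 0.2635, 0.2389]
ee_rot: [-0.0, 0.715, 0.699, -0.0]
ft_force: [0.6, -0.9, -0.7]
opening: 0.0434
gripper_force: 41.0
```

>>> {"fn": "carry_out", "kwargs": {"rows": [[0,0.1,0,0,0,0,35],[0,0.165,0,0,0,0,35],[0,0.165,0,0,0,0,35],[0,0.165,0,0,0,0,35],[0,0.165,0,0,0,0,35]]}}

```text
t: 40.1
ee_pos: [0.395, 0.2943, 0.2389]
ee_rot: [0.0, 0.715, 0.699, -0.0]
ft_force: [-0.4, -1.3, -1.7]
opening: 0.0436
gripper_force: 41.0
```

>>> {"fn": "carry_out", "kwargs": {"rows": [[-0.002,0.011,-0.1,0,0,0,35],[-0.002,0.011,-0.25,0,0,0,35],[-0.002,0.011,-0.4,0,0,0,35],[-0.002,0.011,-0.55,0,0,0,35],[-0.002,0.011,-0.68,0,0,0,35],[-0.002,0.011,-0.76,0,0,0,35],[-0.002,0.011,-0.79,0,0,0,35],[-0.002,0.011,-0.8,0,0,0,35]]}}

```text
t: 40.77
ee_pos: [0.395, 0.2965, 0.0784]
ee_rot: [0.0, 0.716, 0.699, -0.001]
ft_force: [-0.4, -0.3, -0.6]
opening: 0.0435
gripper_force: 40.9
```

>>> {"fn": "carry_out", "kwargs": {"rows": [[0,0,-0.005,0,0,0,35],[0,0,-0.01,0,0,0,35],[0,0,-0.01,0,0,0,35]]}}

```text
t: 41.02
ee_pos: [0.3952, 0.2984, 0.0778]
ee_rot: [0.0, 0.715, 0.699, 0.001]
ft_force: [0.5, -0.5, -1.0]
opening: 0.0437
gripper_force: 40.9
```

>>> {"fn": "carry_out", "kwargs": {"rows": [[-0.004,-0.007,0,0,0,0,35],[-0.004,-0.007,-0.004,0,0,0,35],[-0.004,-0.007,-0.008,0,0,0,35],[-0.004,-0.007,-0.008,0,0,0,35]]}}

```text
t: 41.35
ee_pos: [0.3939, 0.297, 0.0762]
ee_rot: [-0.0, 0.715, 0.7, 0.001]
ft_force: [-1.7, -1.9, 12.3]
opening: 0.0435
gripper_force: 41.9
```

>>> {"fn": "carry_out", "kwargs": {"rows": [[0,0,-0.002,0,0,0,35],[0,0,-0.003,0,0,0,35],[0,0,-0.003,0,0,0,35]]}}

```text
t: 41.6
ee_pos: [0.3939, 0.2971, 0.0761]
ee_rot: [-0.001, 0.715, 0.699, 0.001]
ft_force: [-3.8, -0.5, 22.2]
opening: 0.0433
gripper_force: 42.7
```

>>> {"fn": "carry_out", "kwargs": {"rows": [[0,0,0.003,0,0,0,66],[0,0,0.003,0,0,0,66],[0,0,0.003,0,0,0,66],[0,0,0.003,0,0,0,66],[0,0,0.15,0,0,0,66],[0,0,0.35,0,0,0,66],[0,0,0.55,0,0,0,70],[0,0,0.7,0,0,0,70]]}}

```text
t: 42.27
ee_pos: [0.3942, 0.2963, 0.2169]
ee_rot: [0.0, 0.715, 0.699, -0.0]
ft_force: [0.4, 0.8, 0.4]
opening: 0.0702
gripper_force: 0.0
```

>>> {"fn": "carry_out", "kwargs": {"rows": [[0.02,-0.2,0,0,0,0,70],[0.05,-0.4,0,0,0,0,70],[0.07,-0.6,0,0,0,0,70],[0.08,-0.8,0,0,0,0,70],[0.08,-1,0,0,0,0,70],[0.08,-1,0,0,0,0,70]]}}

```text
t: 42.77
ee_pos: [0.4092, 0.09, 0.2151]
ee_rot: [0.0, 0.718, 0.696, -0.0]
ft_force: [-0.7, -0.2, -0.6]
opening: 0.0699
gripper_force: 0.0
```

>>> {"fn": "carry_out", "kwargs": {"rows": [[0.03,-0.2,0,0,0,0,70],[0.05,-0.4,0,0,0,0,70],[0.07,-0.6,0,0,0,0,70],[0.1,-0.8,0,0,0,0,70],[0.1,-1,0,0,0,0,70],[0.1,-1,0,0,0,0,70]]}}

```text
t: 43.27
ee_pos: [0.4299, -0.1111, 0.2154]
ee_rot: [0.002, 0.718, 0.696, -0.0]
ft_force: [0.4, -0.5, -0.2]
opening: 0.07
gripper_force: 0.0
```

>>> {"fn": "carry_out", "kwargs": {"rows": [[0.03,-0.2,0,0,0,0,70],[0.05,-0.4,0,0,0,0,70],[0.055,-0.47,0,0,0,0,70],[0.055,-0.47,0,0,0,0,70],[0.055,-0.47,0,0,0,0,70]]}}

```text
t: 43.68
ee_pos: [0.4406, -0.1974, 0.2144]
ee_rot: [-0.0, 0.715, 0.699, -0.0]
ft_force: [-1.1, 0.6, -0.0]
opening: 0.0697
gripper_force: 0.0
```

>>> {"fn": "carry_out", "kwargs": {"rows": [[0,0,-0.15,0,0,0,70],[0,0,-0.3,0,0,0,70],[0,0,-0.45,0,0,0,70],[0,0,-0.6,0,0,0,70],[0,0,-0.71,0,0,0,70],[0,0,-0.77,0,0,0,70],[0,0,-0.77,0,0,0,70],[0,0,-0.77,0,0,0,70]]}}

```text
t: 44.35
ee_pos: [0.4405, -0.1958, 0.0604]
ee_rot: [-0.001, 0.714, 0.7, -0.0]
ft_force: [0.7, -0.3, 0.7]
opening: 0.0702
gripper_force: 0.0
```

>>> {"fn": "carry_out", "kwargs": {"rows": [[0,0,0,0,0,0,35],[0,0,0,0,0,0,35],[0,0,0,0,0,0,35],[0,0,0,0,0,0,35],[0,0,0,0,0,0,35],[0,0,0,0,0,0,35]], "squeeze": 40}}

```text
t: 44.85
ee_pos: [0.4415, -0.1968, 0.0617]
ee_rot: [0.001, 0.714, 0.7, 0.001]
ft_force: [-0.5, 1.1, 8.0]
opening: 0.0431
gripper_force: 40.7
```

>>> {"fn": "carry_out", "kwargs": {"rows": [[0,0,0.05,0,0,0,35],[0,0,0.15,0,0,0,35],[0,0,0.3,0,0,0,35],[0,0,0.45,0,0,0,35],[0,0,0.6,0,0,0,35],[0,0,0.75,0,0,0,35],[0,0,0.85,0,0,0,35],[0,0,0.85,0,0,0,35]]}}

```text
t: 45.52
ee_pos: [0.4423, -0.1978, 0.2345]
ee_rot: [0.003, 0.715, 0.7, 0.002]
ft_force: [-0.1, 0.1, -0.7]
opening: 0.0429
gripper_force: 41.2
```

Run:
```python
from h import *
im=r.read_camera("top");sc=r.read_camera("scene")
cv2.imwrite("pics/e1.png",cv2.resize(im[184:264,118:318],None,fx=4,fy=4,interpolation=cv2.INTER_CUBIC)[:,:,::-1])
M=[d for d in r.masks_of("top","flat_tin") if abs(d["xy"][0]-281)<30]
W=np.array([back("top",p,.038)[:2] for p in cv2.findNonZero(M[0]["pixels"].astype(np.uint8))[:,0]],np.float32)
print("tin",cv2.minAreaRect(W*1000),W.mean(0))
```

```text
tin ((448.2732238769531, 13.416828155517578), (105.08351135253906, 62.41864013671875), 89.89144897460938) [0.44917655 0.01350586]
```

View pics/e1.png

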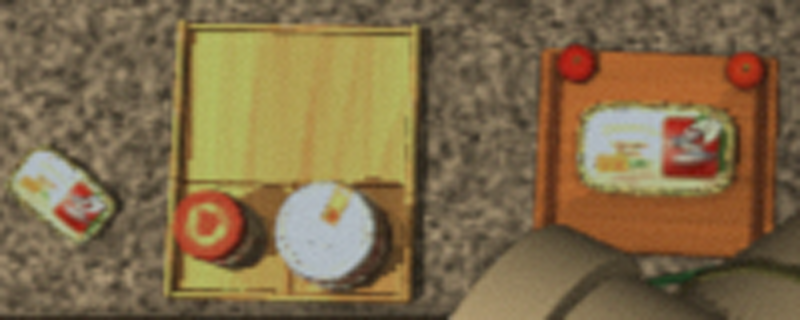

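The picture shows both jars back in their bays (crop 209,227 and 330,231), the tin centred on the board (658,148) and the tomatoes in place. Next is the shaker, to (0.466, 0.2575).

>>> {"fn": "carry_out", "kwargs": {"rows": [[0.01,0.08,0,0,0,0,35],[0.02,0.2,0,0,0,0,35],[0.03,0.34,0,0,0,0,35],[0.04,0.48,0,0,0,0,35],[0.04,0.62,0,0,0,0,35],[0.05,0.76,0,0,0,0,35],[0.06,0.9,0,0,0,0,35],[0.06,1,0,0,0,0,35]]}}

```text
t: 46.33
ee_pos: [0.4523, 0.0052, 0.2294]
ee_rot: [-0.001, 0.714, 0.7, -0.001]
ft_force: [0.7, 0.0, -0.8]
opening: 0.0434
gripper_force: 41.2
```

>>> {"fn": "carry_out", "kwargs": {"rows": [[0.01,0.14,0,0,0,0,35],[0.02,0.28,0,0,0,0,35],[0.03,0.42,0,0,0,0,35],[0.04,0.56,0,0,0,0,35],[0.04,0.7,0,0,0,0,35],[0.05,0.84,0,0,0,0,35],[0.06,1,0,0,0,0,35]]}}

```text
t: 46.92
ee_pos: [0.464, 0.2033, 0.2294]
ee_rot: [-0.0, 0.715, 0.699, -0.001]
ft_force: [0.7, -0.1, -1.7]
opening: 0.0429
gripper_force: 41.2
```

>>> {"fn": "carry_out", "kwargs": {"rows": [[0.003,0.14,0,0,0,0,35],[0.003,0.25,0,0,0,0,35],[0.003,0.275,0,0,0,0,35],[0.003,0.275,0,0,0,0,35],[0.003,0.275,-0.1,0,0,0,35],[0.003,0.275,-0.25,0,0,0,35],[0.003,0.275,-0.4,0,0,0,35],[0.003,0.275,-0.5,0,0,0,35]]}}

```text
t: 47.58
ee_pos: [0.4645, 0.2556, 0.1282]
ee_rot: [0.0, 0.715, 0.699, -0.002]
ft_force: [-0.2, -0.1, -0.6]
opening: 0.043
gripper_force: 41.1
```

```bash
python3 -c "
from bench import r
for i in range(3): s=r.read_camera('top')
print(r.sense()['ee_pos'])"
```

```text
[0.46493262 0.25552441 0.12958286]
```

>>> {"fn": "carry_out", "kwargs": {"rows": [[0.003,0.005,-0.1,0,0,0,35],[0.003,0.005,-0.18,0,0,0,35],[0.003,0.005,-0.24,0,0,0,35],[0.003,0.005,-0.28,0,0,0,35],[0.003,0.005,-0.29,0,0,0,35],[0.003,0.005,-0.29,0,0,0,35]]}}

```text
t: 48.23
ee_pos: [0.4665, 0.2584, 0.0732]
ee_rot: [0.0, 0.715, 0.699, 0.0]
ft_force: [0.3, -0.4, -0.2]
opening: 0.0431
gripper_force: 41.1
```

>>> {"fn": "carry_out", "kwargs": {"rows": [[0,0,-0.005,0,0,0,35],[0,0,-0.009,0,0,0,35],[0,0,-0.009,0,0,0,35]]}}

```text
t: 48.48
ee_pos: [0.4664, 0.259, 0.0714]
ee_rot: [0.0, 0.715, 0.7, 0.0]
ft_force: [-0.5, 0.3, -0.9]
opening: 0.0429
gripper_force: 41.1
```

>>> {"fn": "carry_out", "kwargs": {"rows": [[0,-0.006,-0.005,0,0,0,35],[0,-0.006,-0.01,0,0,0,35],[0,-0.006,-0.013,0,0,0,35],[0,-0.006,-0.013,0,0,0,35]]}}

```text
t: 48.82
ee_pos: [0.4663, 0.2577, 0.0683]
ee_rot: [0.0, 0.715, 0.699, 0.0]
ft_force: [0.7, 1.1, -1.5]
opening: 0.0433
gripper_force: 41.2
```

>>> {"fn": "carry_out", "kwargs": {"rows": [[0,0,-0.004,0,0,0,35],[0,0,-0.007,0,0,0,35],[0,0,-0.007,0,0,0,35]]}}

```text
t: 49.07
ee_pos: [0.4663, 0.2578, 0.0678]
ee_rot: [-0.0, 0.715, 0.699, 0.001]
ft_force: [-2.3, 0.7, 14.8]
opening: 0.0433
gripper_force: 42.9
```

Contact. I'll release with a small opening, rise straight up, then move clear and check.

>>> {"fn": "carry_out", "kwargs": {"rows": [[0,0,0.003,0,0,0,60],[0,0,0.003,0,0,0,60],[0,0,0.003,0,0,0,60],[0,0,0.003,0,0,0,60],[0,0,0.15,0,0,0,60],[0,0,0.35,0,0,0,60],[0,0,0.55,0,0,0,60],[0,0,0.8,0,0,0,60]]}}

```text
t: 49.73
ee_pos: [0.4653, 0.2567, 0.2195]
ee_rot: [0.0, 0.715, 0.699, -0.002]
ft_force: [0.6, 1.8, -0.2]
opening: 0.0598
gripper_force: 0.0
```

>>> {"fn": "carry_out", "kwargs": {"rows": [[0,-0.2,0.2,0,0,0,60],[0,-0.4,0.3,0,0,0,60],[0,-0.6,0.3,0,0,0,60],[0,-0.8,0.3,0,0,0,60],[0,-1,0.3,0,0,0,60],[0,-1,0.3,0,0,0,60]]}}

```text
t: 50.23
ee_pos: [0.465, 0.0516, 0.2792]
ee_rot: [0.0, 0.717, 0.697, 0.0]
ft_force: [-0.9, -0.0, 0.4]
opening: 0.0598
gripper_force: 0.0
```

>>> {"fn": "carry_out", "kwargs": {"rows": [[0,-0.2,0,0,0,0,60],[0,-0.4,0,0,0,0,60],[0,-0.6,0,0,0,0,60],[0,-0.8,0,0,0,0,60],[0,-1,0,0,0,0,60],[0,-1,0,0,0,0,60],[0,-1,0,0,0,0,60]]}}

```text
t: 50.82
ee_pos: [0.4653, -0.1449, 0.2784]
ee_rot: [-0.0, 0.717, 0.697, -0.0]
ft_force: [1.0, 1.1, 0.2]
opening: 0.0602
gripper_force: 0.0
```

Run:
```python
from h import *
im=r.read_camera("top");sc=r.read_camera("scene")
a=cv2.resize(im[180:270,110:430],None,fx=2.5,fy=2.5,interpolation=cv2.INTER_CUBIC)
b=cv2.resize(sc[140:325,170:430],None,fx=2,fy=2,interpolation=cv2.INTER_CUBIC)
o=np.zeros((a.shape[0]+b.shape[0],a.shape[1],3),np.uint8);o[:a.shape[0]]=a;o[a.shape[0]:,:b.shape[1]]=b
cv2.imwrite("pics/f1.png",o[:,:,::-1]);print(o.shape,r.sense()["ee_pos"])
old=cv2.imread("pics/top0.png",0).astype(np.float32); new=cv2.cvtColor(im,cv2.COLOR_RGB2GRAY)
old8=old.astype(np.uint8)
for n,(x,y) in {"spice":(170,239),"wide":(200,241)}.items():
    h=8 if n=="spice" else 11
    T=cv2.resize(old8[y-h:y+h+1,x-h:x+h+1],None,fx=4,fy=4,interpolation=cv2.INTER_CUBIC); S=cv2.resize(new[y-h-4:y+h+5,x-h-4:x+h+5],None,fx=4,fy=4,interpolation=cv2.INTER_CUBIC)
    R=cv2.matchTemplate(S,T,cv2.TM_CCOEFF_NORMED); _,v,_,l=cv2.minMaxLoc(R); print(n,"shift px",(np.array(l)-16)/4,v)
```

```text
(595, 800, 3) [ 0.46582268 -0.14173989  0.27810031]
spice shift px [0.   0.75] 0.9802297949790955
wide shift px [-1.  0.] 0.9801533222198486
```

View pics/f1.png

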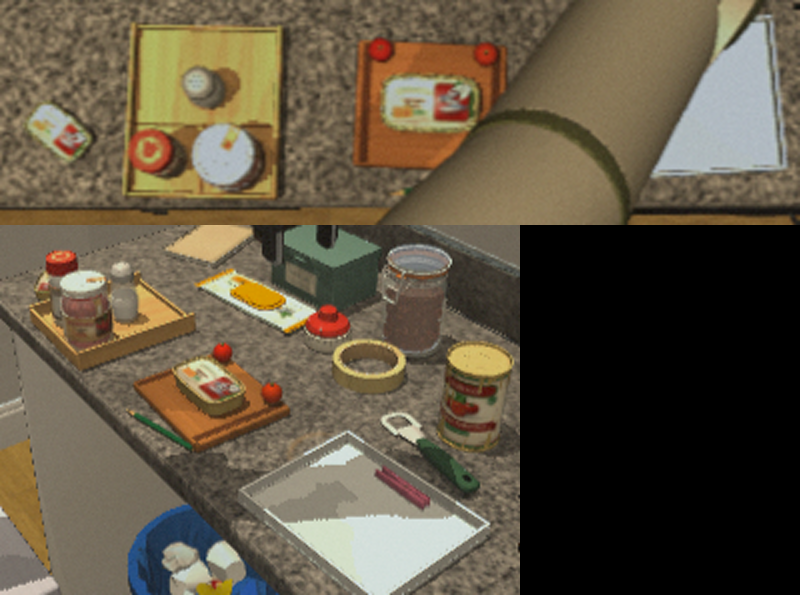

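The picture shows both jars within about 2–3 mm of where they started. The shaker stands upright in the rear bay (crop 203,87), the tin is on the board (432,102), and the tomatoes and pegs haven't moved. The arm is clear of everything, so I'm handing in.

```bash
python3 -c "
from bench import r
print(r.close_job())"
```

```text
the job is handed in; nothing more can be done
None
```

The job is handed in at about 51 s: the tin lies lengthwise in the middle of the board, the two jars are upright in their bays within about 3 mm of where they stood, the shaker is upright where the tin lay, and the tomatoes and pegs have not moved.

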